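# Set the espresso grinder one step coarser

### The arm

A 7-joint arm with a two-finger parallel gripper is mounted at the origin on the work surface. World frame = base frame: x ahead of the robot, y to its left, z up, the work surface at z = 0. Lengths are in m, angles in rad, forces in N, time in s.
With the tool pointing down it reaches from about 0.35 to 0.9 m from the base axis. Payload 19.9 kg.
Tool frame: the origin (TCP) lies at the very end of the fingers, on their centre line; the grasp point (between the pads) lies 19 mm behind it; z points along the fingers, y is the line along which they close (so a half turn about z gives the same grasp; the last joint's range is limited). The gripper opens to 85 mm and grips with 20 to 120 N. Pads are 22 mm wide; open, the fingers measure 114 mm over their backs; the gripper's body (76 mm by 85 mm) begins 54 mm behind the grasp point. The pads swing forward as they close: fully open they stand 13 mm farther back than shut.
Start: joints at [-1.347, 0.417, -0.01, 1.614, 0.005, 1.111, -0.053], TCP at [0.164, 0.603, 0.231] pointing down, gripper open.
Joint ranges: [-2.81, 2.81], [-0.39, 2.02], [-1.27, 1.25], [0.06, 2.57], [-1.19, 4.33], [0.19, 2], [-2.82, 2.82]. Speed limits (rad/s): [1.89, 1.89, 2.39, 2.39, 3.01, 3.01, 3.01].

### API

Orientations are given as [roll, pitch, yaw] about the fixed x, y, z axes, in that order (R = Rz(yaw) Ry(pitch) Rx(roll)).
In Python, from workcell import telemetry, imaging, order gives the robot as it stands. The module is installed in compiled form; this text tells all that it offers.
- The arm moves only by the tool jog_arm, never from a script. Its argument "deltas" is a list of rows, each a list of 7 numbers: the shift along the world's x, y, z in cm, then the turn, a rotation vector about the world's x, y, z in rad, then the finger opening in cm, from 0 to 8.54. A call has 1 to 12 rows; each row is the pose to reach, as a shift and turn from the pose commanded when the call began; what a row does not reach only later rows make up. A row lasts 1/10 s, in which the tool goes at most 50 mm and 8.59 degrees, less where a joint would pass 70% of its speed; a pose out of reach is approached as far as the arm can. A call with a gripper value outside its range is refused whole. The fingers move at their own pace and stop on an object; "newtons" is the grip in N (left out, the last holds). Time passes only in rows, so rows that repeat a pose let the fingers close. It gives the time, the measured TCP pose, the force, the opening and the grip force at its end, in the units of the state.
- telemetry.state(): the state, without advancing time (a new reading comes with each control period).
- imaging.get_image(name): name is "scene" or "side" or "wrist"; returns the picture (384x512x3 uint8, red, green, blue); there is no depth.
- imaging.camera_model(name): a dict with "fx", "fy", "cx", "cy" (pixels), "eye" and "rotation" of the camera in the world; the wrist camera has in their place "hand_eye" (4x4, takes a point from camera to tool coordinates, whose origin is the TCP and whose axes are the flange's). Camera axes: x right, y down, z forward; pixel columns grow to the right and rows downward; lengths in m; the calibration is good to about 2 mm. A picture is of the moment at which its call begins: read the wrist's pose just before it. camera_model takes no time and is no camera call.
- order.job_done(): hands the job in; it is judged then, once.
The state is a dict: "clock": time; "joints": joint angles; "dq": joint speeds; "tau": joint torques, N m; "tool_pos": TCP position; "orientation": TCP orientation; "wrist_force": force on the tool from outside, world axes, zero at the start; "wrist_torque": the same for the moment, N m; "finger_gap": finger opening in m; "gripper_force": force on a finger pad.
Only numpy, scipy, OpenCV 4.12 (cv2) and the standard library are available. Lean on these libraries where they do the work, as an engineer would, in place of code of your own. Each camera call takes 0.05 s, during which the arm holds its last target. There are 200 camera calls.

### The job

Set the coffee grinder one step coarser: pull the spring plunger's knob until its pin is out of its hole, turn the adjusting collar counter-clockwise (seen from above) to the very next hole, and let the plunger snap fully home there. Let go of it, and leave the other things on the bench where they stand.

Things in the scene. Friction and masses are not known exactly. Their poses are not given: they have to be found in the camera images.
- grinder: Espresso grinder standing fixed on the table: dark body, foot 290 by 160 mm, 380 mm high with its clear bean hopper. Origin: at table height on the vertical axis of burrs, collar and hopper; z up, -x is its front with chute, fork and tray.
- start_hole (a point): Middle of the mouth of the hole in which the plunger sits at the start (axes as grinder). It is one of seven 9 mm holes, 15 degrees apart round the grinder's axis, at 68 mm radius and 212 mm height, in the fixed conical aluminium shoulder on top of the grinder's body (radius 86 mm at 199 mm height, 50 mm at 225 mm).
- next_hole (a point): Middle of the mouth of the next hole counter-clockwise seen from above, 15 degrees further round (17.8 mm from the starting one), in the fixed shoulder: a plain dark hole 9 mm across (axes as grinder).
- hopper (a point): Middle of the hopper's lid, on the grinder's axis, 366 mm above the table. The clear hopper (radius 40 mm up to 268 mm height, widening to 65 mm at 350 mm) sits on the ribbed steel adjusting collar (radius 52 mm, 227 to 251 mm high) and turns with it. A steel lug on the collar reaches out over the row of holes and carries the plunger.
- collar (a joint): Turn of the adjusting collar about the grinder's axis, rad; 0 at the starting hole, growing counter-clockwise from above (coarser). Next hole 0.262 (15 degrees), the one after it 0.524; range -0.8 to 0.8. Play in a hole about 0.018 either way. With the plunger in a hole it cannot turn; else it turns with about 0.15 N m of friction (2 N at the knob) and stays where it is left.
- plunger (a joint): Lift of the plunger along its own axis, m: 0 home in a hole, about 0.008 tip just clear of the shoulder (let go between holes, it rests on the shoulder at about 0.007), 0.012 fully out. The spring pushes it home: 8 N at 0, 12 N at 0.008, 14 N at 0.012. The pin is 7 mm thick with a round tip: let go within about 2.5 mm of a hole's middle, it slips in by itself.
- knob_grip (a point): Middle of the plunger's black round knob (25 mm across, 20 mm long), 10 mm below its outer end, 29 mm above the lug; 90 mm from the grinder's axis and 243 mm high when home. Moves with the knob. z: the plunger's axis, out of the hole, up and away from the grinder, leaning 35 degrees from vertical; y: level, the way it travels counter-clockwise. The hopper overhangs on the inner side.
- dosing_cup: Small open steel cup, 56 mm across and 52 mm high, standing on the grinder's front tray under the chute. Bystander, to be left alone. Origin: centre of its underside.
- tamper: Steel espresso tamper, 58 mm foot, 86 mm high, standing on the table near the grinder. Bystander, to be left alone. Origin: centre of its underside.
- portafilter: Steel basket 74 mm across and 40 mm high with a black handle, 200 mm long overall, lying on the table near the grinder. Bystander, to be left alone. Origin: centre of its underside (of the basket).
- brush: Cleaning brush 160 mm long, lying near the grinder. Bystander, to be left alone. Origin: centre of its underside.
- cup: White ceramic cup, 84 mm across, 72 mm high, empty. Bystander, to be left alone. Origin: centre of its underside.
- vial: Small standing glass vial, 24 mm across, 56 mm high. Bystander, to be left alone. Origin: centre of its underside.
- ph_case: Open grey plastic case, 100 by 190 by 26 mm, with a pH pen in it. Bystander, to be left alone. Origin: centre of its underside.
- pad: Sketch pad 100 by 100 by 12 mm with a pen on it. Bystander, to be left alone. Origin: centre of its underside.
- phone: Black smartphone, 148 by 72 by 8 mm. Bystander, to be left alone. Origin: centre of its underside.

How it is judged:
On the way, in this order (a step that is already met when the one before it is completed fails the run):
1. the plunger is pulled until its pin is clear of the starting hole (value of joint plunger above 0.006 m), for 0.05 s.
2. the collar stands at the next hole counter-clockwise and the plunger is home in it (value of joint collar between 0.2218 and 0.3018 rad and value of joint plunger below 0.002 m), for 0.2 s.
At the end, for the whole second after the job is handed in: The collar is at the next hole counter-clockwise (0.262 rad within 0.04), the plunger is home in that hole (lifted less than 2 mm), the collar is at rest and the knob is released (all of step 2 and velocity of joint collar between -0.05 and 0.05 rad/s); the robot touches nothing.
It fails at once if another thing on the bench is pushed more than 30 mm from where it stood (distance of any of dosing_cup, tamper, portafilter, brush, cup, vial, ph_case, pad, phone from where it was at the start of the episode above 0.03 m).
It fails at once if the dosing cup, tamper, ceramic cup or vial is knocked over (angle between any of dosing_cup, tamper, cup, vial's own z axis and vertical above 0.6 rad).
It also fails if it takes over 35 s, if anything falls off the work surface, if the arm or the gripper's body presses on something with over 40 N, if the wrist force passes 120 N, or if a joint passes its speed limit or range.

## Working session

There is one attempt and no reset: what is moved stays moved. The work goes in short steps, Python scripts to look and compute and a tool call to move; the robot and the scene stay as the last step left them, time stands still between calls to the robot, and variables do not carry over. Pictures are saved under pics/ and viewed, at most 10 in all, crops included, and the job is handed in when it is done.

Besides the shell and the picture viewer there is one more tool, called after ">>>" as name(argument=value, ...), one argument or row to a line, values as JSON. jog_arm: Moves the arm, as the interface text tells. Its arguments: {"type":"object","properties":{"deltas":{"type":"array","items":{"type":"array","items":{"type":"number"}}},"newtons":{"type":"number"}},"required":["deltas"]}

```bash
mkdir -p pics
python3 - <<'E'
from workcell import telemetry, imaging
import cv2,numpy as np
s=telemetry.state();print(s)
a=[]
for n in ("scene","side","wrist"):
    im=imaging.get_image(n)[:,:,::-1];cv2.imwrite(f"pics/{n}0.png",im);print(n,imaging.camera_model(n))
E
```

```text
{'clock': 0.0, 'joints': array([-1.34751073,  0.41795308, -0.01031468,  1.61421523,  0.00469056,
        1.11070735, -0.05300214]), 'dq': array([-1.18694320e-03,  4.21560700e-04, -4.47480421e-04, -8.31006375e-04,
        1.75478158e-04, -4.73849727e-05, -2.04954342e-04]), 'tau': array([-2.60728839e-04, -8.64432764e+01,  6.78652134e-01, -4.34905386e+01,
        1.90823071e-02,  7.32853194e-03,  3.35133802e-05]), 'tool_pos': array([0.16346902, 0.60285898, 0.230656  ]), 'orientation': array([-3.14033623e+00,  8.02770729e-05,  2.87681986e+00]), 'wrist_force': array([ 0.3245123 , -0.07425289, -0.72475155]), 'wrist_torque': array([ 0.00637123, -0.03373215,  0.02916419]), 'gripper_force': 0.0, 'finger_gap': 0.08553640320759882}
scene {'fx': 498.1005124448268, 'fy': 498.1005124448268, 'cx': 257.71951928639027, 'cy': 184.92562963333899, 'eye': array([ 1.3293234 , -0.44544395,  1.68944615]), 'rotation': array([-2.61884019, -0.00560532,  1.11106516])}
side {'fx': 394.10613565892777, 'fy': 394.10613565892777, 'cx': 257.8017790490092, 'cy': 189.621130027288, 'eye': array([ 0.35715497, -1.09195545,  0.86661868]), 'rotation': array([-2.11430285,  0.00424812, -0.18487405])}
wrist {'fx': 269.02814309085596, 'fy': 269.02814309085596, 'cx': 255.90396106018903, 'cy': 192.77285326853857, 'hand_eye': array([[ 1.74270314e-04, -9.62401651e-01, -2.71630323e-01,
         6.97106293e-02],
       [ 9.99999977e-01,  1.33293621e-04,  1.69304769e-04,
         4.02153552e-06],
       [-1.26732600e-04, -2.71630346e-01,  9.62401652e-01,
        -1.42042303e-01],
       [ 0.00000000e+00,  0.00000000e+00,  0.00000000e+00,
         1.00000000e+00]])}
```

View pics/scene0.png

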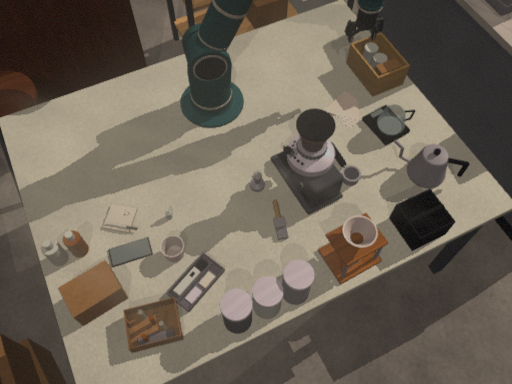

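View pics/side0.png

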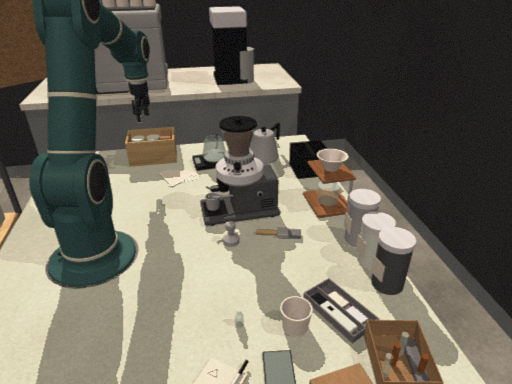

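```bash
cat > h.py <<'E'
import numpy as np,cv2
from scipy.spatial.transform import Rotation as R
from workcell import telemetry, imaging
def cam(n,st=None):
    m=imaging.camera_model(n);K=(m['fx'],m['fy'],m['cx'],m['cy'])
    if n=='wrist':
        T=np.array(m['hand_eye']);Rt=R.from_euler('xyz',st['orientation']).as_matrix()
        return K,Rt@T[:3,:3],np.array(st['tool_pos'])+Rt@T[:3,3]
    return K,R.from_euler('xyz',m['rotation']).as_matrix(),np.array(m['eye'])
def proj(c,p):
    K,Rm,e=c;q=(np.atleast_2d(p)-e)@Rm
    return np.c_[K[0]*q[:,0]/q[:,2]+K[2],K[1]*q[:,1]/q[:,2]+K[3]]
def ray(c,uv):
    K,Rm,e=c;d=Rm@np.array([(uv[0]-K[2])/K[0],(uv[1]-K[3])/K[1],1]);return e,d/np.linalg.norm(d)
def onz(c,uv,z):
    e,d=ray(c,uv);return e+d*(z-e[2])/d[2]
E
python3 - <<'E'
from h import *
cs,cd=cam('scene'),cam('side')
print(proj(cs,[0,0,0]),proj(cd,[0,0,0]))
a=cv2.imread('pics/scene0.png')[95:215,255:375];b=cv2.imread('pics/side0.png')[105:235,190:300]
a=cv2.resize(a,(480,480),interpolation=2);b=cv2.resize(b,None,fx=480/130,fy=480/130,interpolation=2)
cv2.imwrite('pics/c1.png',np.hstack([a[:,:400],b[:,:400]]))
print(onz(cs,(316,124),.366),onz(cd,(238,124),.366))
E
```

```text
[[211.49672861 101.64853914]] [[ 93.13995136 256.50006401]]
[0.52594666 0.17532457 0.366     ] [0.52055994 0.15886513 0.366     ]
```

View pics/c1.png

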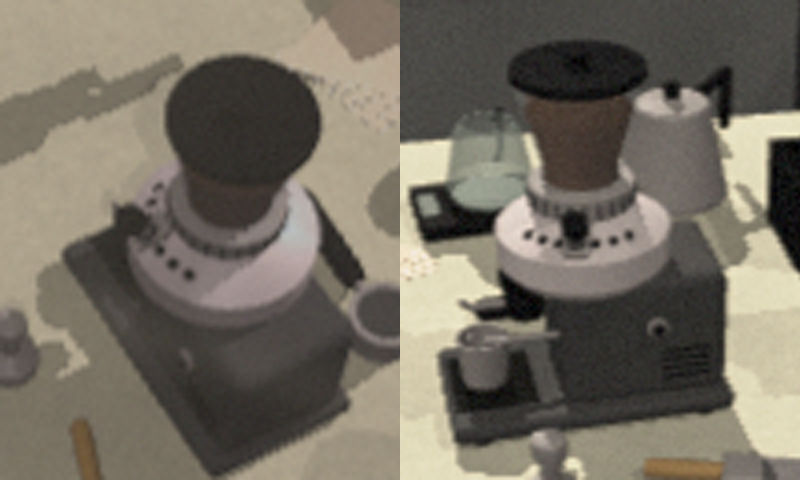

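```bash
cat >> h.py <<'E'
def tri(*cu):
    A=np.zeros((3,3));b=np.zeros(3)
    L=[ray(c,u) for c,u in cu]
    for e,d in L:
        P=np.eye(3)-np.outer(d,d);A+=P;b+=P@e
    x=np.linalg.solve(A,b);return x,[np.linalg.norm(np.cross(x-e,d)) for e,d in L]
E
python3 - <<'E'
from h import *
cs,cd=cam('scene'),cam('side')
for n,c,(x0,y0,x1,y1) in (('scene',cs,(292,105,340,150)),('side',cd,(212,112,262,134))):
    im=cv2.imread(f'pics/{n}0.png');g=im.max(2)[y0:y1,x0:x1]
    m=(g<58).astype(np.uint8);k,l,s,ce=cv2.connectedComponentsWithStats(m)
    for i in range(1,k):
        if s[i,4]>15: print(n,s[i]+[x0,y0,0,0,0],ce[i]+[x0,y0])
for nm,a,b in (('lid',(315.7,125),(238.8,124.5)),('knob',(288,149.5),(237.4,164.6))):
    print(nm,tri((cs,a),(cd,b)))
E
```

```text
scene [297 110  38  32 943] [315.47295864 125.27041357]
side [219 116  39  17 527] [237.58444023 123.84440228]
lid (array([0.52490479, 0.17579381, 0.35774132]), [np.float64(0.0007560347375479479), np.float64(0.0007560347375479257)])
knob (array([0.5058297 , 0.08916046, 0.24733941]), [np.float64(0.001121597379045374), np.float64(0.0011215973790453461)])
```

```bash
cat >> h.py <<'E'
def plan(knob,axis,sgn,back):
    u=np.r_[(knob-axis)[:2],0];u/=np.linalg.norm(u);s,c=np.sin(np.radians(35)),np.cos(np.radians(35))
    a=s*u+c*np.array([0,0,1]);y=sgn*np.cross([0,0,1],u);z=-a;x=np.cross(y,z)
    return np.c_[x,y,z],knob+a*(back-.019),a,u
def delta(Rm,p):
    s=telemetry.state();R0=R.from_euler('xyz',s['orientation'])
    return np.r_[(p-s['tool_pos'])*100,(R.from_matrix(Rm)*R0.inv()).as_rotvec()].round(3)
E
python3 - <<'E'
from h import *
k=np.array([.506,.089,.247]);ax=np.array([.525,.176,0])
for s in (1,-1):
    Rm,p,a,u=plan(k,ax,s,.15);print(s,Rm.round(3).tolist(),p.round(3),delta(Rm,p))
E
```

```text
1 [[0.175, 0.977, 0.122], [0.8, -0.213, 0.56], [0.574, 0.0, -0.819]] [0.49  0.016 0.354] [ 32.644 -58.739  12.348   0.575   0.348  -1.47 ]
-1 [[-0.175, -0.977, 0.122], [-0.8, 0.213, 0.56], [-0.574, -0.0, -0.819]] [0.49  0.016 0.354] [ 32.644 -58.739  12.348   0.354  -0.582   1.565]
```

>>> jog_arm(
  deltas=[
    [1.5,-3.5,3,0.04,0.02,-0.09,6],
    [3,-7.5,6,0.07,0.04,-0.18,6],
    [4.5,-11,9,0.11,0.06,-0.28,6],
    [6,-15,12,0.14,0.08,-0.37,6],
    [7.5,-19,14,0.18,0.1,-0.46,6],
    [9,-22.5,16,0.22,0.13,-0.55,6],
    [10.5,-26,17,0.25,0.15,-0.64,6],
    [12,-30,18,0.29,0.17,-0.73,6],
  ],
)

```text
clock: 0.95
tool_pos: [0.2839, 0.3019, 0.4119]
orientation: [3.007, -0.303, 2.157]
wrist_force: [1.3, 0.8, -0.0]
finger_gap: 0.0601
gripper_force: 0.0
```

Run:
```python
from h import *
s=telemetry.state();print(s['joints'].round(3),s['tool_pos'])
k=np.array([.506,.089,.247]);ax=np.array([.525,.176,0])
Rm,p,a,u=plan(k,ax,1,.15);print(delta(Rm,p))
```

```text
[-1.011 -0.229  0.269  1.949 -0.227  1.235 -0.121] [0.28385137 0.30188681 0.41188214]
[ 20.612 -28.63   -5.757   0.286   0.18   -0.734]
```

>>> jog_arm(
  deltas=[
    [1,-4,1,0.04,0.02,-0.09,6],
    [2,-8,1,0.07,0.05,-0.18,6],
    [3.5,-12,1,0.11,0.07,-0.28,6],
    [5,-16.5,1,0.14,0.09,-0.37,6],
    [8,-20,0,0.18,0.11,-0.46,6],
    [11,-23,-1,0.22,0.14,-0.55,6],
    [14,-26,-2.5,0.25,0.16,-0.64,6],
    [17,-28,-4,0.29,0.18,-0.73,6],
    [20.5,-28.5,-5.5,0.29,0.18,-0.73,6],
    [20.5,-28.5,-5.5,0.29,0.18,-0.73,6],
  ],
)

```text
clock: 1.95
tool_pos: [0.4901, 0.0181, 0.3537]
orientation: [-3.141, -0.609, 1.362]
wrist_force: [-0.1, 1.5, 0.6]
finger_gap: 0.0602
gripper_force: 0.0
```

Run:
```python
from h import *
s=telemetry.state();im=imaging.get_image('wrist')[:,:,::-1].copy();print(s['joints'].round(3),s['tool_pos'],s['wrist_force'])
np.save('w1.npy',np.r_[s['tool_pos'],s['orientation']])
c=cam('wrist',s);print(proj(c,[.506,.089,.247]),proj(c,[.525,.176,.366]),proj(c,s['tool_pos']))
cv2.imwrite('pics/w1.png',im)
```

```text
[-0.686  0.135  1.046  1.903 -0.738  1.356  0.388] [0.49011909 0.0181084  0.3536837 ] [-0.1325665   1.48832961  0.57649929]
[[257.67930118 186.75325991]] [[259.16178849  15.84975837]] [[257.37893671 240.24013008]]
```

View pics/w1.png

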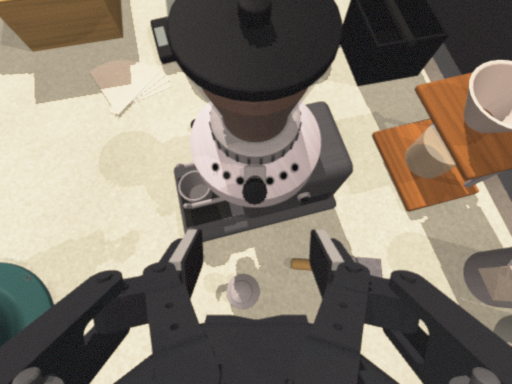

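Run:
```python
from h import *
from scipy.optimize import least_squares
w=np.load('w1.npy');c=cam('wrist',dict(tool_pos=w[:3],orientation=w[3:]))
im=cv2.imread('pics/w1.png');g=im.max(2);x0,y0=205,160
m=(g[y0:215,x0:310]<75).astype(np.uint8);k,l,s,ce=cv2.connectedComponentsWithStats(m)
H=[]
for i in range(1,k):
    if s[i,4]>8: print(s[i]+[x0,y0,0,0,0],(ce[i]+[x0,y0]).round(2))
    if 15<s[i,4]<90 and abs(ce[i][1]+y0-174)<12: H.append(ce[i]+[x0,y0])
H=sorted(H,key=lambda p:p[0]);P=np.array([onz(c,p,.212) for p in H]);print(P.round(4))
t=np.radians([-45,-30,-15,15,30,45])
if len(P)==6:
    f=lambda q:np.r_[q[0]+.068*np.cos(q[2]+t)-P[:,0],q[1]+.068*np.sin(q[2]+t)-P[:,1]]
    r=least_squares(f,[.525,.176,-1.78]);print(r.x,(r.fun*1000).round(1))
    u=np.array([np.cos(r.x[2]),np.sin(r.x[2])]);kn=np.r_[r.x[:2]+.09*u,.243];print('knob',kn,proj(c,kn))
```

```text
[247 160   3   4   9] [248.33 161.44]
[260 160   3   4  11] [260.91 161.36]
[213 164   5   6  25] [214.92 166.56]
[292 164   6   7  30] [294.5 167. ]
[224 172   6   7  27] [226.19 174.93]
[281 172   6   7  31] [283.23 175.16]
[237 177   7   7  35] [239.86 180.29]
[243 176  24  28 515] [254.32 190.15]
[266 178   7   6  34] [269.29 180.5 ]
[243 180  67  35 836] [284.81 205.62]
[209 192   9   7  34] [212.65 195.18]
[205 201  27  14 311] [218.06 208.51]
[[0.4637 0.1379 0.212 ]
 [0.4751 0.1243 0.212 ]
 [0.4899 0.1141 0.212 ]
 [0.5241 0.1066 0.212 ]
 [0.5419 0.1099 0.212 ]
 [0.5578 0.1174 0.212 ]]
[ 0.52096535  0.17460305 -1.78476284] [ 0.1  0.1 -0.   0.1 -0.2 -0.1 -0.1 -0.   0.1  0.1 -0.  -0. ]
knob [0.50185497 0.08665538 0.243     ] [[254.26672963 190.89095819]]
```

```bash
cat >> h.py <<'E'
AX=np.array([.52097,.1746,0]);AZ=-1.78476
def target(turn,lift,back=0):
    t=AZ+turn;k=AX+np.array([.09*np.cos(t),.09*np.sin(t),.243])
    Rm,p,a,u=plan(k,AX,1,back+lift);return Rm,p
E
python3 - <<'E'
from h import *
for b in (.06,.03,-.002): print(b,delta(*target(0,0,b)))
E
```

```text
0.06 [ 7.150e-01  4.534e+00 -7.739e+00  2.000e-03 -1.000e-03 -6.000e-03]
0.03 [ 1.0800e+00  6.2160e+00 -1.0197e+01  2.0000e-03 -1.0000e-03 -6.0000e-03]
-0.002 [ 1.4700e+00  8.0090e+00 -1.2818e+01  2.0000e-03 -1.0000e-03 -6.0000e-03]
```

>>> jog_arm(
  deltas=[
    [0.35,2.2,-3.8,0,0,0,6],
    [0.7,4.5,-7.7,0,0,-0.006,6],
    [0.9,5.4,-9,0,0,-0.006,6],
    [1.1,6.2,-10.2,0,0,-0.006,6],
    [1.2,6.8,-11,0,0,-0.006,6],
    [1.35,7.4,-12,0,0,-0.006,6],
    [1.47,8,-12.8,0,0,-0.006,6],
    [1.47,8,-12.8,0,0,-0.006,6],
    [1.47,8,-12.8,0,0,-0.006,6],
  ],
)

```text
clock: 2.9
tool_pos: [0.5034, 0.098, 0.2285]
orientation: [3.139, -0.613, 1.358]
wrist_force: [0.4, -0.1, 0.5]
finger_gap: 0.06
gripper_force: 0.0
```

Run:
```python
from h import *
s=telemetry.state();im=imaging.get_image('wrist')[:,:,::-1].copy();print(s['wrist_force'],s['wrist_torque'])
cv2.imwrite('pics/w2.png',im);print(delta(*target(0,0,-.002)),s['joints'].round(3))
```

```text
[ 0.37859427 -0.05374025  0.54920734] [-0.57215503  0.1253052   0.03837437]
[ 0.095  0.059 -0.286 -0.002  0.003  0.   ] [-0.693  0.318  0.928  2.066 -0.992  1.143  0.56 ]
```

View pics/w2.png

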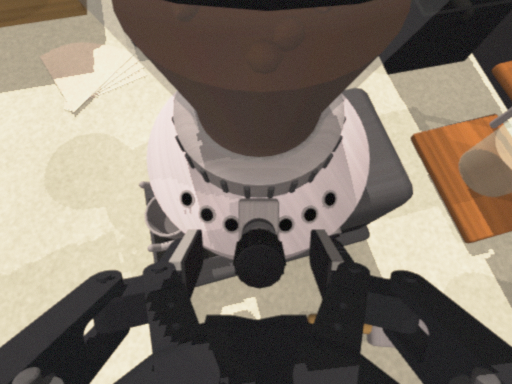

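>>> jog_arm(
  deltas=[
    [0.1,0.05,-0.2,0,0,0,4],
    [0.1,0.05,-0.2,0,0,0,2],
    [0.1,0.05,-0.2,0,0,0,1.5],
    [0.1,0.05,-0.2,0,0,0,1.5],
    [0.1,0.05,-0.2,0,0,0,1.5],
    [0.1,0.05,-0.2,0,0,0,1.5],
  ],
  newtons=60,
)

```text
clock: 3.55
tool_pos: [0.5044, 0.0984, 0.2265]
orientation: [3.139, -0.613, 1.358]
wrist_force: [-1.0, -4.3, 5.0]
finger_gap: 0.023
gripper_force: 58.6
```

Run:
```python
from h import *
s=telemetry.state();print(s['wrist_force'],s['tool_pos'])
for t,l in ((0,0),(0,.006),(0,.0105),(.05,.0105),(.131,.0105),(.262,.0105),(.262,0)): print(t,l,delta(*target(t,l,-.002)).tolist())
```

```text
[-1.03088719 -4.2600698   5.04099293] [0.50444581 0.09843135 0.22649309]
0 0 [-0.003, -0.001, -0.07, -0.002, 0.003, 0.0]
0 0.006 [-0.076, -0.337, 0.422, -0.002, 0.003, 0.0]
0 0.0105 [-0.131, -0.589, 0.791, -0.002, 0.003, 0.0]
0.05 0.0105 [0.282, -0.668, 0.791, -0.002, 0.003, 0.05]
0.131 0.0105 [0.957, -0.752, 0.791, -0.002, 0.003, 0.131]
0.262 0.0105 [2.056, -0.771, 0.791, -0.002, 0.003, 0.262]
0.262 0 [2.027, -0.17, -0.07, -0.002, 0.003, 0.262]
```

>>> jog_arm(
  deltas=[
    [-0.03,-0.15,0.2,0,0,0,1.5],
    [-0.06,-0.3,0.42,0,0,0,1.5],
    [-0.09,-0.45,0.64,0,0,0,1.5],
    [-0.13,-0.59,0.85,0,0,0,1.5],
    [-0.13,-0.59,0.85,0,0,0,1.5],
    [-0.13,-0.59,0.85,0,0,0,1.5],
  ],
)

```text
clock: 4.15
tool_pos: [0.5027, 0.0933, 0.2342]
orientation: [3.14, -0.613, 1.359]
wrist_force: [4.6, 5.3, -10.8]
finger_gap: 0.0234
gripper_force: 59.4
```

Run:
```python
from h import *
s=telemetry.state();im=imaging.get_image('wrist')[:,:,::-1].copy();print(s['wrist_force'],s['tool_pos'],s['finger_gap'])
a,b=cv2.imread('pics/w2.png')[180:300,190:330],im[180:300,190:330]
cv2.imwrite('pics/w3.png',cv2.resize(np.hstack([a,b]),(784,336)))
for t,l in ((0,.0105),(.05,.0105),(.131,.0105),(.262,.0105)): print(t,l,delta(*target(t,l,-.002)).tolist())
```

```text
[  4.5757293    5.2920717  -10.75783254] [0.50266653 0.09333528 0.23420087] 0.023433265144319388
0 0.0105 [0.048, -0.082, 0.023, -0.001, 0.002, -0.001]
0.05 0.0105 [0.46, -0.161, 0.023, -0.001, 0.002, 0.049]
0.131 0.0105 [1.135, -0.244, 0.023, -0.002, 0.001, 0.13]
0.262 0.0105 [2.234, -0.264, 0.023, -0.002, 0.001, 0.261]
```

View pics/w3.png

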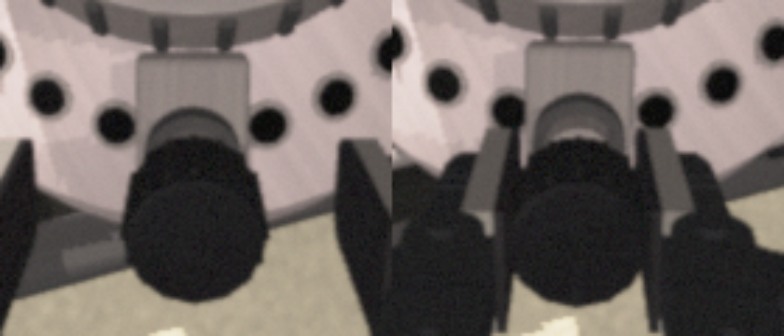

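>>> jog_arm(
  deltas=[
    [-0.01,-0.06,0.08,0,0,0,1.5],
    [-0.01,-0.07,0.1,0,0,0,1.5],
    [0.4,-0.15,0.1,0,0,0.05,1.5],
    [0.82,-0.2,0.1,0,0,0.1,1.5],
    [1.25,-0.23,0.1,0,0,0.15,1.5],
    [1.67,-0.24,0.1,0,0,0.2,1.5],
    [2.0,-0.24,0.1,0,0,0.24,1.5],
    [2.18,-0.24,0.1,0,0,0.262,1.5],
    [2.18,-0.24,0.1,0,0,0.262,1.5],
    [2.18,-0.24,0.1,0,0,0.262,1.5],
  ],
)

```text
clock: 5.2
tool_pos: [0.5246, 0.0905, 0.2354]
orientation: [3.14, -0.613, 1.62]
wrist_force: [2.0, 4.4, -13.5]
finger_gap: 0.0233
gripper_force: 59.6
```

Run:
```python
from h import *
s=telemetry.state();im=imaging.get_image('wrist')[:,:,::-1].copy();print(s['wrist_force'],s['tool_pos'],s['finger_gap'])
w=s['tool_pos']+R.from_euler('xyz',s['orientation']).as_matrix()[:,2]*-.019-AX
print('turn',np.arctan2(w[1],w[0])-AZ,np.hypot(w[0],w[1]),w[2])
cv2.imwrite('pics/w4.png',cv2.resize(im[150:310,170:350],None,fx=3,fy=3))
for t,l in ((.262,.0105),(.262,0)): print(t,l,delta(*target(t,l,-.002)).tolist())
```

```text
[  2.0011922    4.43226137 -13.50836391] [0.52461946 0.09054728 0.23537108] 0.023334280138685336
turn 0.257659784913848 0.09506090498599692 0.2509131605670849
0.262 0.0105 [0.043, 0.022, -0.099, -0.002, 0.001, 0.0]
0.262 0 [0.014, 0.624, -0.96, -0.002, 0.001, 0.0]
```

View pics/w4.png

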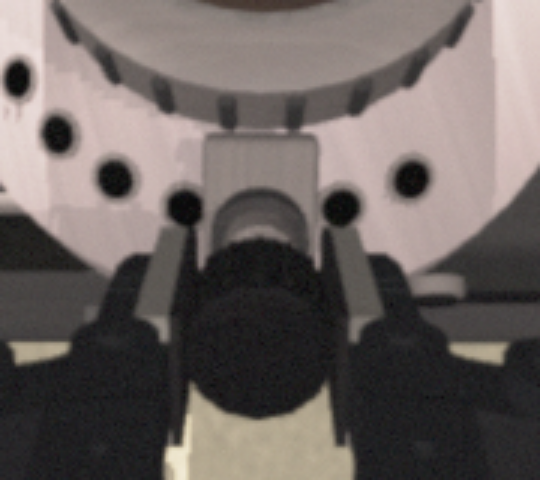

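>>> jog_arm(
  deltas=[
    [0.04,0,0,0,0,0,1.5],
    [0.04,0.15,-0.22,0,0,0,1.5],
    [0.03,0.3,-0.45,0,0,0,1.5],
    [0.03,0.45,-0.67,0,0,0,1.5],
    [0.03,0.62,-0.95,0,0,0,1.5],
    [0.03,0.62,-0.95,0,0,0,1.5],
    [0.03,0.62,-0.95,0,0,0,1.5],
  ],
)

```text
clock: 5.95
tool_pos: [0.5254, 0.0965, 0.2266]
orientation: [3.138, -0.613, 1.621]
wrist_force: [-0.8, 1.5, -3.6]
finger_gap: 0.0233
gripper_force: 60.5
```

Run:
```python
from h import *
s=telemetry.state();print(s['wrist_force'],s['tool_pos'],s['finger_gap'])
w=s['tool_pos']+R.from_euler('xyz',s['orientation']).as_matrix()[:,2]*-.019-AX
print('turn',np.arctan2(w[1],w[0])-AZ,np.hypot(w[0],w[1]),w[2]);print(delta(*target(.262,0,-.002)).tolist(),delta(*target(.262,0,.1)).tolist())
```

```text
[-0.78592474  1.54710142 -3.57198819] [0.52541334 0.09654004 0.22659708] 0.023281933585859314
turn 0.2692467206993032 0.08912188149117645 0.24213400445806002
[-0.07, 0.019, -0.08, -0.003, 0.003, -0.0] [0.211, -5.824, 8.275, -0.003, 0.003, -0.0]
```

>>> jog_arm(
  deltas=[
    [0,0,0,0,0,0,3],
    [0,0,0,0,0,0,5],
    [0,0,0,0,0,0,6],
    [0,0,0,0,0,0,6],
    [0.03,-0.6,0.85,0,0,0,6],
    [0.08,-1.8,2.5,0,0,0,6],
    [0.15,-3.6,5,0,0,0,6],
    [0.2,-5.8,8.2,0,0,0,6],
    [0.3,-8.1,11.5,0,0,0,6],
    [0.3,-8.1,11.5,0,0,0,6],
  ],
)

```text
clock: 6.95
tool_pos: [0.5291, 0.0115, 0.3456]
orientation: [3.132, -0.612, 1.62]
wrist_force: [-0.2, -0.4, -1.1]
finger_gap: 0.0601
gripper_force: 0.0
```

Run:
```python
from h import *
s=telemetry.state();im=imaging.get_image('wrist')[:,:,::-1].copy();c=cam('wrist',s);print(s['wrist_force'],s['clock'])
for t in (0,.262,.524):
    th=AZ+t;u=np.array([np.cos(th),np.sin(th),0]);print(t,'hole',proj(c,AX+.068*u+[0,0,.212]),'knob',proj(c,AX+.09*u+[0,0,.243]),'lifted7',proj(c,AX+.094*u+[0,0,.2487]))
x0,y0=190,150
m=(im.max(2)[y0:230,x0:320]<75).astype(np.uint8);k,l,st,ce=cv2.connectedComponentsWithStats(m)
for i in range(1,k):
    if st[i,4]>12: print(st[i]+[x0,y0,0,0,0],(ce[i]+[x0,y0]).round(2))
cv2.imwrite('pics/w5.png',cv2.resize(im[120:250,170:340],None,fx=4,fy=4))
```

```text
[-0.18965842 -0.43939879 -1.055124  ] 6.95
0 hole [[240.0193621  175.23564143]] knob [[232.71858041 182.47755657]] lifted7 [[231.17557659 183.98031044]]
0.262 hole [[255.13798774 177.06484287]] knob [[255.35114954 185.23987119]] lifted7 [[255.39647552 186.94182842]]
0.524 hole [[270.23002406 175.21354689]] knob [[277.93168534 182.43419281]] lifted7 [[279.55892261 183.93162022]]
[204 150   5   4  17] [205.88 151.29]
[236 150   3   5  14] [236.93 152.14]
[272 150   4   5  17] [273.24 151.82]
[248 152   3   7  19] [249.   154.68]
[260 152   3   6  17] [261.06 154.65]
[212 159   6   6  28] [214.36 161.36]
[223 167   6   7  31] [225.81 169.77]
[281 167   7   7  34] [283.79 169.74]
[ 190  167  130   57 3447] [259.43 206.59]
[243 171  25  28 526] [255.12 184.51]
[237 172   7   7  39] [239.85 175.  ]
[267 172   7   7  37] [270. 175.]
```

View pics/w5.png

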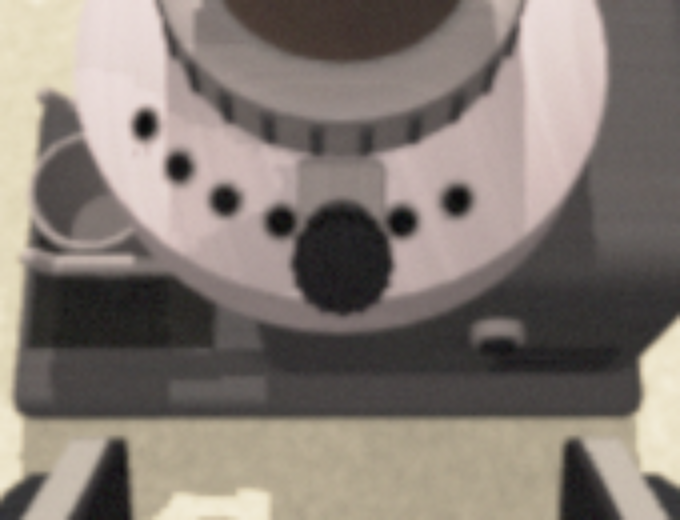

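The picture shows the knob at (255.1, 184.5). That matches the prediction for home in the next hole, (255.4, 185.2). Four holes are now open on its left and two on its right, and the gripper is clear of it.

```bash
python3 -c "
from workcell import order;print(order.job_done())"
```

```text
the job is handed in; nothing more can be done
None
```

The grinder is set one step coarser: the collar is at the next hole counter-clockwise with the plunger home in it, the gripper has let go and backed away, and I handed the job in at about 7 s on the robot's clock (no verdict was returned).

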